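Load the chocolate shaver and hold the block down

TASK

Lift the cast chocolate block out of its mould by the wooden grip, turn it until its four teeth line up with the four slots of the shaver's round drive cup, and slide it straight down into the cup. Press it fully home against the sprung plate in the cup and finish while still gripping it and holding it pressed down there; do not let go. Leave the cupcake, bowl, jar and spatula where they are.

Things in the scene. Friction and masses are not known exactly. Their poses are not given: they have to be found in the camera images.
- block: Loose dark chocolate casting, 0.1 kg. Toothed part 22 mm tall: round core, diameter 36 mm, with four teeth 12 mm wide, reaching radius 30 mm, along its +x, -x, +y and -y; the lowest 4 mm are about 1.3 mm slimmer all round. Above it a round hub, diameter 36 mm, from 22 to 28 mm, then a wooden grip. Origin: centre of the underside, z up. Starts upright in the mould.
- block_grip (a point): Middle of the block's upright wooden grip, 50 mm above the block's underside, axes as the block's. The grip is 34 mm long along x, 14 mm thick along y (pinch it across y from above) and 44 mm tall, from 28 to 72 mm above the underside.
- mould: Fixed grey moulding tray, 100 mm along x, 190 mm along y, 32 mm high, with two open cavities shaped like the block's toothed part, 22 mm deep with 2 mm play, at y = +47 mm (holds the block at the start; hub and grip stand above the tray) and y = -47 mm (empty). Origin: centre of the underside, z up.
- shaver: Fixed chocolate shaver: white housing 150 mm along x, 180 mm along y, 60 mm high, on rubber feet, with the drive cup standing on the middle of its top. Origin: centre of the underside, z up.
- cup_mouth (a point): Centre of the drive cup's open mouth, 90 mm above the table, z up. Metal collar, outer diameter 86 mm, 30 mm tall, with a bore of about 38 mm and four slots, 15 mm wide, out to radius 31.5 mm, along the point's +x, -x, +y, -y: the block fits at any quarter turn with 1.5 mm play. The cup stands at any angle; its stiff gearing turns only under about 0.5 N m.
- feed_plate (a joint): Travel (m) of the sprung plate, diameter 32 mm, in the cup, on which the block's underside lands: 0 = up, its top 12 mm below the mouth; 0.008 = fully down on its stop, 20 mm below the mouth (the teeth then stand 2 mm proud of it). The spring pushes back with 4 N at 0 and 12 N at 0.008; the block's weight alone does not push it down.
- cupcake: Loose cupcake, 68 mm across, 73 mm tall; bystander. Origin: centre of the underside.
- bowl: Loose steel bowl, 110 mm across, 50 mm tall; bystander. Origin: centre of the underside.
- jar: Loose jar, 64 mm across, 85 mm tall; bystander. Origin: centre of the underside.
- spatula: Loose spatula lying flat along its x; bystander. Origin: on the underside.

How it is judged:
On the way, in this order (a step that is already met when the one before it is completed fails the run):
1. the block is lifted clear of the mould in the gripper (height (world z) of block above 0.04 m and contact force between the fingers and block above 0.5 N and contact force between block and mould below 0.05 N), for 0.2 s.
2. the block's teeth are meshed: it has slid at least 9 mm down into the cup, upright and still in the gripper (z of block in the frame of cup_mouth below -0.009 m and horizontal distance between block and cup_mouth below 0.005 m and angle between block's own z axis and vertical below 0.12 rad and contact force between the fingers and block above 0.5 N), for 0.1 s.
At the end, for the whole second after the job is handed in: Through the last second the block stands meshed in the drive cup (within 4 mm of its axis, tilted less than 0.1 rad, underside more than 17.5 mm below the mouth), still held by the fingers, at rest, with the sprung plate kept pressed down more than 6.2 of its 8 mm (value of joint feed_plate above 0.0062 m and z of block in the frame of cup_mouth below -0.0175 m and horizontal distance between block and cup_mouth below 0.004 m and angle between block's own z axis and vertical below 0.1 rad and contact force between the fingers and block above 1 N and linear speed of block below 0.02 m/s); the arm keeps its last pose, push and grip.
It fails at once if a bystander is moved more than 30 mm (distance of any of cupcake, bowl, jar, spatula from where it was at the start of the episode above 0.03 m).
It also fails if it takes over 42 s, if anything falls off the work surface, if the arm or the gripper's body presses on something with over 40 N, if the wrist force passes 120 N, or if a joint passes its speed limit or range.

ROBOT

A 6-joint arm with a two-finger parallel gripper is mounted at the origin on the work surface. World frame = base frame: x ahead of the robot, y to its left, z up, the work surface at z = 0. Lengths are in m, angles in rad, forces in N, time in s.
With the tool pointing down it reaches from about 0.375 to 0.9 m from the base axis. Payload 3.1 kg.
Tool frame: the origin (TCP) lies at the centre of the arm's flange, where the gripper is bolted on; the fingertips stand robot.tip_extent ahead of it and the grasp point (between the pads) lies 164 mm ahead of it (robot.tip_extent is the distance from the TCP to the fingertips, in m); z points along the fingers, y is the line along which they close (so a half turn about z gives the same grasp; the last joint's range is limited). The gripper opens to 87 mm and grips with 3 to 60 N. Pads are 19 mm wide; open, the fingers measure 117 mm over their backs; the gripper's body (75 mm by 190 mm) begins 51 mm behind the grasp point.
Start: joints at [-1.3, 0.527, 1.433, -0, 1.181, -0.178], TCP at [0.272, -0.563, 0.405] pointing down, gripper open.
Joint ranges: [-3.08, 3.08], [-0.75, 2.2], [0.22, 2.44], [-1.43, 4.57], [0, 2.65], [-2.85, 2.85]. Speed limits (rad/s): [2.79, 2.79, 3.14, 3.14, 3.14, 3.14].

INTERFACE

Orientations are given as a unit quaternion [x, y, z, w].
In Python, from rig import get_obs, camera, hand_in, cut_out, robot gives the robot as it stands.
- The arm moves only by the tool step_arm, never from a script. Its argument "rows" is a list of rows, each a list of 6 numbers: the shift along the world's x, y, z in m, then the turn, a rotation vector about the world's x, y, z in degrees. A call has 1 to 12 rows; each row shifts and turns the commanded pose from where the row before left it; what a row does not reach is not made up. A row lasts 1/8 s, in which the tool goes at most 62.5 mm and 10.7 degrees, less where a joint would pass 70% of its speed; a pose out of reach is approached as far as the arm can. A call is refused whole if a number of a shift passes 0.0625 or a number of a turn 10.7, either way. A call with a gripper value outside its range is refused whole. "jaw" is the finger opening in m, from 0 to 0.087, set as the call begins (left out, the last holds). The fingers move at their own pace and stop on an object; "squeeze" is the grip in N (left out, the last holds). Time passes only in rows, so rows that do not move let the fingers close. It gives the time, the measured TCP pose, the force, the opening and the grip force at its end, in the units of the state.
- get_obs(): the state, without advancing time (a new reading comes with each control period).
- camera(name): name is "scene" or "top" or "wrist"; returns a dict with "pixels" (420x560x3 uint8, blue, green, red), "depth" (420x560 float32, m along the optical axis (not along the pixel's ray), 0 where there is no reading), "fov_y" (degrees; the focal length in pixels is half the picture's height over the tangent of half this angle, whatever the lens; pixels are square), "cx", "cy" (the principal point, pixels), "extrinsics" (4x4, takes a point from camera to world coordinates); the wrist camera has in their place "mount" (4x4, takes a point from camera to tool coordinates, whose origin is the TCP and whose axes are the flange's). Camera axes: x right, y up, looking along -z (the intrinsics and any distortion apply to the point x, -y, -z); pixel columns grow to the right and rows downward; lengths in m; the calibration is good to about 2 mm. A picture is of the moment at which its call begins: read the wrist's pose just before it.
- hand_in(): hands the job in; it is judged then, once.
Trained networks look in the newest picture that a camera, given by its name, has taken for a name from the list of things; names that differ only in an ending like _2 or _b are one class to them, and where a whole thing is asked for, a point or a joint stands for the part that bears it (a point fixed in the world has none). Each returns a list of dicts, best first, with "confidence" (0 to 1); they miss things now and then, are a little off and sometimes report something else, mostly with a low value. They report only what shows in the picture. A call takes as long as a camera call.
- cut_out(label, camera): "region" (420x560 bool, what is visible of it) and "extent" ([centre column, centre row, width, height] in pixels, round what is visible of it).
The state is a dict: "time": time; "q": joint angles; "joint_velocities": joint speeds; "joint_torque": joint torques, N m; "position": TCP position; "tool_rot": TCP orientation; "ft_force": force on the tool from outside, world axes, zero at the start; "moment": the same for the moment, N m; "grip_width": finger opening in m; "grip_force": force on a finger pad.
Only numpy, scipy, OpenCV 4.12 (cv2) and the standard library are available. Lean on these libraries where they do the work, as an engineer would, in place of code of your own. Each camera call takes 0.05 s, during which the arm holds its last target. There are 200 camera calls.

## Working session

There is one attempt and no reset: what is moved stays moved. The work goes in short steps, Python scripts to look and compute and a tool call to move; the robot and the scene stay as the last step left them, time stands still between calls to the robot, and variables do not carry over. Pictures are saved under pics/ and viewed, at most 10 in all, crops included, and the job is handed in when it is done.

Besides the shell and the picture viewer there is one more tool, called after "Request:" as name([rows], argument=value, ...), one row to a line, values as JSON. step_arm: Moves the arm, as the interface text tells. Its arguments: {"type":"object","properties":{"rows":{"type":"array"},"jaw":{"type":"number"},"squeeze":{"type":"number"}},"required":["rows"]}

```bash
ls; mkdir -p pics; cat > h.py <<'E'
import numpy as np, cv2
from scipy.spatial.transform import Rotation as R
from rig import get_obs, camera, cut_out, robot
def pose(o):
    T=np.eye(4);T[:3,:3]=R.from_quat(o["tool_rot"]).as_matrix();T[:3,3]=o["position"];return T
def look(name):
    o=get_obs();c=camera(name)
    E=c["extrinsics"] if "extrinsics" in c else pose(o)@c["mount"]
    return c,np.array(E)
def cloud(c,E):
    d=c["depth"];h,w=d.shape;f=h/2/np.tan(np.radians(c["fov_y"])/2)
    u,v=np.meshgrid(np.arange(w),np.arange(h))
    P=np.stack([(u-c["cx"])*d/f,-(v-c["cy"])*d/f,-d],-1)
    W=P@E[:3,:3].T+E[:3,3]; W[d<=0]=np.nan; return W
E
python3 - <<'E'
from h import *
print(get_obs()); print(robot.tip_extent)
for n in("scene","top"):
    c,E=look(n); cv2.imwrite(f"pics/{n}.png",c["pixels"]);print(n,[k for k in c],c["fov_y"])
    W=cloud(c,E)
    for l in("block","mould","shaver","cup_mouth","feed_plate","cupcake","bowl","jar","spatula"):
        for r in cut_out(l,n)[:1]:
            m=r["region"];print(l,round(r["confidence"],2),np.round(r["extent"]),np.round(np.nanmedian(W[m],0),3),np.round(np.nanpercentile(W[m],[2,98],axis=0),3).tolist())
E
```

```text
pics
{'time': 0.0, 'q': array([-1.29949740e+00,  5.28479961e-01,  1.43390595e+00, -1.35172065e-05,
        1.18135806e+00, -1.78511196e-01]), 'joint_velocities': array([ 0.00126346,  0.00152122,  0.00021974, -0.00068584,  0.00059919,
        0.00012678]), 'joint_torque': array([-4.87167181e-04, -4.40047753e+01, -1.76590812e+01,  6.33016555e-02,
        5.80989977e-02, -1.60071390e-04]), 'position': array([ 0.27167294, -0.56248951,  0.40376156]), 'tool_rot': array([ 9.74814146e-01,  2.23016194e-01, -5.61291769e-05, -1.07421286e-03]), 'ft_force': array([-0.48445235, -0.00680136,  0.26687836]), 'moment': array([-0.02172396,  0.00985485,  0.05180563]), 'grip_force': 0.0, 'grip_width': 0.0866655704676003}
0.1822
scene ['pixels', 'depth', 'fov_y', 'cx', 'cy', 'extrinsics'] 44.1286952959128
block 0.47 [286. 155.  20.  17.] [ 0.481 -0.174  0.052] [[0.454, -0.197, 0.031], [0.497, -0.156, 0.084]]
mould 0.97 [274. 152.  65.  57.] [ 0.493 -0.224  0.031] [[0.432, -0.319, 0.0], [0.536, -0.13, 0.038]]
shaver 0.9 [369. 258.  76.  78.] [0.507 0.248 0.061] [[0.414, 0.142, 0.015], [0.582, 0.33, 0.093]]
[... 707 characters left out ...]
1. 245.  83.  79.] [0.488 0.226 0.061] [[0.409, 0.137, 0.05], [0.57, 0.319, 0.093]]
cup_mouth 0.97 [187. 243.  36.  36.] [0.49  0.23  0.087] [[0.452, 0.189, 0.058], [0.528, 0.267, 0.095]]
feed_plate 0.61 [189. 244.  11.  17.] [0.49  0.23  0.078] [[0.476, 0.216, 0.073], [0.504, 0.242, 0.083]]
cupcake 0.93 [252. 155.  29.  26.] [0.731 0.078 0.056] [[0.704, 0.049, 0.001], [0.767, 0.109, 0.072]]
bowl 0.65 [320. 151.  44.  42.] [ 0.762 -0.113  0.022] [[0.707, -0.16, 0.001], [0.804, -0.063, 0.053]]
jar 0.7 [457. 238.  30.  25.] [ 0.529 -0.465  0.083] [[0.502, -0.5, 0.011], [0.558, -0.445, 0.091]]
spatula 0.63 [ 96. 244.  22. 104.] [0.556 0.484 0.005] [[0.357, 0.463, -0.003], [0.623, 0.525, 0.023]]
```

```bash
python3 - <<'E'
from h import *
a=cv2.imread("pics/top.png")[130:350,60:500]
cv2.imwrite("pics/topc.png",cv2.resize(a,(800,400),interpolation=cv2.INTER_CUBIC))
c=camera("wrist");print(np.round(c["mount"],3),c["fov_y"],c["cx"],c["cy"])
E
```

```text
[[-0.001  0.968  0.252  0.069]
 [ 1.     0.001  0.001  0.   ]
 [ 0.001  0.252 -0.968  0.021]
 [ 0.     0.     0.     1.   ]] 68.88020405860046 282.0914503135719 208.93187500409053
```

View pics/topc.png

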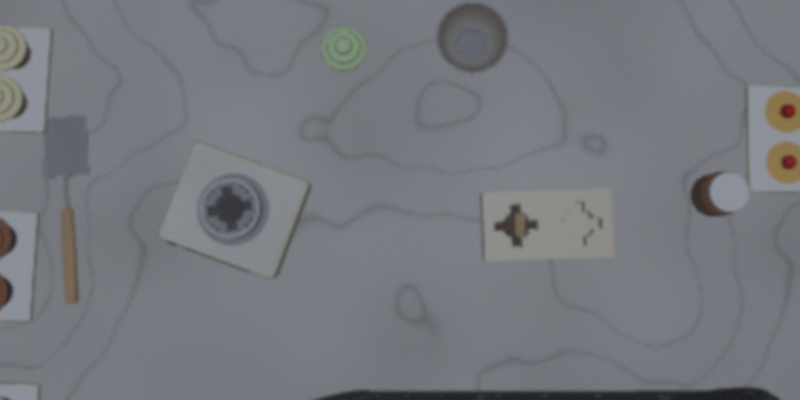

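Request:
step_arm([
  [0.03,0.055,0,0,0,0],
  [0.03,0.055,0,0,0,0],
  [0.03,0.055,0,0,0,0],
  [0.03,0.055,0,0,0,0],
  [0.03,0.055,0,0,0,0],
  [0.0,0.0,0,0,0,0],
])

```text
time: 1.8
position: [0.4226, -0.2844, 0.4049]
tool_rot: [0.974, 0.226, -0.0, -0.001]
ft_force: [-0.2, -0.3, -0.4]
grip_width: 0.0872
grip_force: 0.0
```

The top view shows the block in the left cavity of the mould at crop (517,225), with its grip running roughly along world x. The cup is at (231,208), with its slots turned by about 15–20°.

```bash
cat > m.py <<'E'
from h import *
import sys
c,E=look("wrist");W=cloud(c,E);cv2.imwrite(f"pics/{sys.argv[1]}.png",c["pixels"])
np.savez(sys.argv[1],W=W,px=c["pixels"],E=E)
print(np.round(pose(get_obs()),4))
for l in("block","mould","cup_mouth"):
    for r in cut_out(l,"wrist")[:1]:
        m=r["region"];P=W[m];z=P[:,2];print(l,r["confidence"],np.round(r["extent"]),m.sum())
        if l=="block":
            hi=np.nanpercentile(z,98);Q=P[z>hi-.006];
            rc=cv2.minAreaRect((Q[:,:2]*1000).astype(np.float32));print("grip top",hi,rc,len(Q),np.median(Q,0))
        if l=="mould":
            hi=np.nanmedian(z);Q=P[abs(z-hi)<.004];print(hi,cv2.minAreaRect((Q[:,:2]*1000).astype(np.float32)))
E
python3 m.py w1
```

```text
[[ 8.986e-01  4.388e-01  0.000e+00  4.222e-01]
 [ 4.388e-01 -8.986e-01 -5.000e-04 -2.866e-01]
 [-2.000e-04  4.000e-04 -1.000e+00  4.050e-01]
 [ 0.000e+00  0.000e+00  0.000e+00  1.000e+00]]
block 0.96 [221. 103.  55.  61.] 1717
grip top 0.08230445521736426 ((479.0523681640625, -179.76991271972656), (33.79893493652344, 14.300066947937012), 2.6176095008850098) 556 [ 0.47924524 -0.18029609  0.08087634]
mould 0.79 [262. 116. 188. 155.] 14116
0.031124680522205045 ((481.5326232910156, -226.42071533203125), (99.88191223144531, 190.7384033203125), 2.9844870567321777)
```

View pics/w1.png

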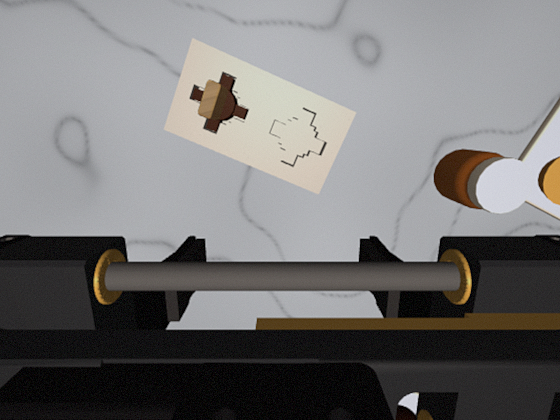

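The wrist picture shows the block at about (221,103) in the mould, clearly visible. The mould and grip measurements agree with each other: grip at (479, -180) mm, yaw about 2.9°, sizes as given.

Request:
step_arm([
  [0.019,0.0355,0,0,0,-7.7],
  [0.019,0.0355,0,0,0,-7.7],
  [0.0188,0.036,0,0,0,-7.7],
  [0,0,-0.03,0,0,0],
  [0,0,-0.04,0,0,0],
  [0,0,-0.02,0,0,0],
  [0,0,0,0,0,0],
  [0,0,0,0,0,0],
])

```text
time: 3.0
position: [0.4784, -0.1828, 0.3153]
tool_rot: [1.0, 0.022, 0.001, 0.0]
ft_force: [-0.6, -0.2, 0.6]
grip_width: 0.087
grip_force: 0.0
```

```bash
python3 m.py w2; python3 -c "
from h import *
T=pose(get_obs());print(T[:3,3]+.164*T[:3,2],np.degrees(np.arctan2(T[1,0],T[0,0])))"
```

```text
[[ 0.999   0.0452  0.0019  0.4785]
 [ 0.0452 -0.999  -0.0013 -0.1826]
 [ 0.0019  0.0014 -1.      0.3157]
 [ 0.      0.      0.      1.    ]]
block 0.64 [280. 210.  69.  75.] 2377
grip top 0.08206359665159006 ((479.2777404785156, -179.5827178955078), (33.261043548583984, 14.005014419555664), 4.754100799560547) 817 [ 0.48018055 -0.17963873  0.08086401]
mould 0.91 [332. 204. 226. 114.] 21195
0.031007701291450862 ((481.29473876953125, -226.59458923339844), (100.43506622314453, 190.44839477539062), 3.2332704067230225)
[ 0.47873676 -0.18208235  0.15176021] 2.650001542167694
```

Request:
step_arm([
  [0.0005,0.0025,-0.03,0,0,0.4],
  [0,0,-0.03,0,0,0],
  [0,0,-0.02,0,0,0],
  [0,0,-0.012,0,0,0],
  [0,0,0,0,0,0],
  [0,0,0,0,0,0],
])

```text
time: 3.95
position: [0.479, -0.1791, 0.2235]
tool_rot: [1.0, 0.027, 0.001, 0.0]
ft_force: [-0.2, -0.6, -0.7]
grip_width: 0.0871
grip_force: 0.0
```

Request:
step_arm([
  [0,0,0,0,0,0],
  [0,0,0,0,0,0],
  [0,0,0,0,0,0],
  [0,0,0,0,0,0],
  [0,0,0,0,0,0],
  [0,0,0,0,0,0],
  [0,0,0,0,0,0],
  [0,0,0,0,0,0],
], jaw=0, squeeze=45)

```text
time: 4.95
position: [0.4787, -0.179, 0.2227]
tool_rot: [1.0, 0.027, -0.0, 0.0]
ft_force: [0.7, -0.1, 0.1]
grip_width: 0.0155
grip_force: 0.6
```

Request:
step_arm([
  [0,0,0,0,0,0],
  [0,0,0,0,0,0],
  [0,0,0,0,0,0],
])

```text
time: 5.32
position: [0.4787, -0.179, 0.2227]
tool_rot: [1.0, 0.027, 0.0, 0.0]
ft_force: [0.1, -1.5, 0.5]
grip_width: 0.0139
grip_force: 45.0
```

Request:
step_arm([
  [0,0,0.01,0,0,0],
  [0,0,0.02,0,0,0],
  [0,0,0.03,0,0,0],
  [0,0,0.04,0,0,0],
  [0,0,0.04,0,0,0],
  [0,0,0.03,0,0,0],
  [0,0,0,0,0,0],
  [0,0,0,0,0,0],
])

```text
time: 6.32
position: [0.4781, -0.1786, 0.392]
tool_rot: [1.0, 0.027, -0.001, -0.001]
ft_force: [-1.4, 0.2, -1.5]
grip_width: 0.0137
grip_force: 45.0
```

Request:
step_arm([
  [-0.01,0.051,0,0,0,0],
  [-0.01,0.051,0,0,0,0],
  [-0.01,0.051,0,0,0,0],
  [-0.01,0.051,0,0,0,0],
  [-0.01,0.051,0,0,0,0],
  [-0.01,0.051,0,0,0,0],
  [-0.008,0.051,0,0,0,0],
  [0,0.051,0,0,0,0],
  [0,0,0,0,0,0],
  [0,0,0,0,0,0],
  [0,0,0,0,0,0],
])

```text
time: 7.7
position: [0.4107, 0.2279, 0.3921]
tool_rot: [1.0, 0.026, -0.001, 0.0]
ft_force: [0.4, -0.3, -0.8]
grip_width: 0.0138
grip_force: 45.0
```

```bash
python3 m.py w3
```

```text
[[ 9.987e-01  5.150e-02 -1.300e-03  4.108e-01]
 [ 5.150e-02 -9.987e-01 -6.000e-04  2.278e-01]
 [-1.300e-03  5.000e-04 -1.000e+00  3.923e-01]
 [ 0.000e+00  0.000e+00  0.000e+00  1.000e+00]]
block 0.98 [284. 254.  94. 123.] 3388
grip top 0.2512768958796471 ((412.3126525878906, 227.62745666503906), (31.01028823852539, 13.617842674255371), 2.632887363433838) 1062 [0.4067285  0.22751599 0.25025738]
cup_mouth 0.92 [284. 115.  97. 102.] 7541
```

View pics/w3.png

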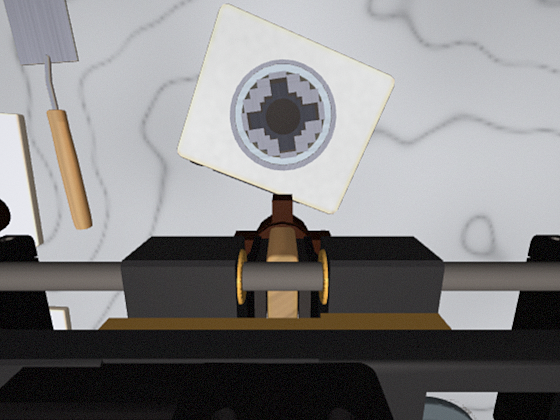

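The wrist picture shows the cup at (283,115), with its four dark slots clearly turned by roughly 10–15°. The held block is at the bottom, with one tooth pointing up the image at (283,205). Next I fit the cup's slots from depth.

```bash
cat > fit.py <<'E'
from h import *
import sys
from scipy.optimize import minimize
d=np.load(sys.argv[1]+".npz");W=d["W"];E=d["E"];g=d["px"].mean(2)
P=W.reshape(-1,3);c0=np.array([.490,.230])
near=(np.hypot(*(P[:,:2]-c0).T)<.06)&(P[:,2]>.04)
Q=P[near];G=g.ravel()[near]
print(np.histogram(Q[:,2],bins=np.arange(.055,.1,.003)))
o=E[:3,3]
S=o+(Q-o)*((.09-o[2])/(Q[:,2]-o[2]))[:,None]   # ray at mouth plane
top=Q[Q[:,2]>.082];ce,rad=cv2.minEnclosingCircle((top[:,:2]*1000).astype(np.float32));print("collar",ce,rad,np.median(top[:,2]))
def sdf(p,x):  # >0 inside opening
    c,s=np.cos(x[2]),np.sin(x[2]);u=p[:,:2]-x[:2]*.001
    a=abs(u[:,0]*c+u[:,1]*s);b=abs(-u[:,0]*s+u[:,1]*c)
    arm=lambda a,b:np.minimum(.0075-b,.0315-a)
    return np.maximum(np.maximum(arm(a,b),arm(b,a)),.019-np.hypot(a,b))
r=np.hypot(*(S[:,:2]-np.array(ce)*.001).T)<.038
for nm,v in(("depth",np.clip((.089-Q[:,2])/.006,0,1)[r]),("grey",G[r])):
    v=(v-v.mean())/v.std();best=None
    def f(x):
        m=1/(1+np.exp(-sdf(S[r],x)/.0007));m=(m-m.mean())/m.std();k=(m*v).mean();return -k if nm=="depth" else k
    for y in np.radians(np.arange(-45,45,5)):
        q=minimize(f,[*ce,y],method="Nelder-Mead",options=dict(initial_simplex=np.array([[*ce,y],[ce[0]+2,ce[1],y],[ce[0],ce[1]+2,y],[*ce,y+.08]])))
        if best is None or q.fun<best.fun:best=q
    print(nm,best.fun,best.x[:2],np.degrees(best.x[2]))
E
python3 fit.py w3
```

```text
(array([ 148, 5292,  698,   51,   66,   63,  131, 1014,   97,  116,  411,
       4258,   31,    0,    0]), array([0.055, 0.058, 0.061, 0.064, 0.067, 0.07 , 0.073, 0.076, 0.079,
       0.082, 0.085, 0.088, 0.091, 0.094, 0.097, 0.1  ]))
collar (480.2300720214844, 229.8645477294922) 52.902099609375 0.3032767804389112
depth -0.7680971314242783 [490.51672257 230.9783043 ] -79.03702323962519
grey -0.8976139113318184 [490.2363249  231.33540074] 10.992333605777644
```

```bash
sed -i 's/(P\[:,2\]>.04)/(P[:,2]>.04)\&(P[:,2]<.1)/' fit.py; python3 fit.py w3
```

```text
(array([ 148, 5292,  698,   51,   66,   63,  131, 1014,   97,  116,  411,
       4258,   31,    0,    0]), array([0.055, 0.058, 0.061, 0.064, 0.067, 0.07 , 0.073, 0.076, 0.079,
       0.082, 0.085, 0.088, 0.091, 0.094, 0.097, 0.1  ]))
collar (490.521240234375, 230.99188232421875) 43.00136184692383 0.08915049327698144
depth -0.8664166609917526 [490.35893189 230.96236565] 10.983443021711231
grey -0.8750266671532261 [490.18248327 231.31797941] 10.978730588798674
```

Request:
step_arm([
  [0.04,0.0017,0,0,0,4],
  [0.039,0.0016,0,0,0,4],
  [0,0,0,0,0,0],
  [0,0,-0.025,0,0,0],
  [0,0,-0.025,0,0,0],
  [0,0,-0.02,0,0,0],
  [0,0,0,0,0,0],
  [0,0,0,0,0,0],
  [0,0,0,0,0,0],
])

```text
time: 9.02
position: [0.4899, 0.2324, 0.3238]
tool_rot: [0.995, 0.096, 0.001, -0.0]
ft_force: [0.6, 0.4, -0.9]
grip_width: 0.0141
grip_force: 45.0
```

```bash
python3 m.py w4; python3 fit.py w4; python3 - <<'E'
from h import *
T=pose(get_obs());print(T[:3,3]+.164*T[:3,2],np.degrees(np.arctan2(T[1,0],T[0,0])))
E
```

```text
[[ 9.814e-01  1.919e-01  1.800e-03  4.899e-01]
 [ 1.919e-01 -9.814e-01  5.000e-04  2.324e-01]
 [ 1.900e-03 -1.000e-04 -1.000e+00  3.238e-01]
 [ 0.000e+00  0.000e+00  0.000e+00  1.000e+00]]
block 0.7 [285. 254.  96. 124.] 3447
grip top 0.18298128956874005 ((502.2156677246094, 235.59605407714844), (52.56498336791992, 15.980860710144043), 16.440086364746094) 1078 [0.48654763 0.23221494 0.18190379]
cup_mouth 0.75 [286. 201. 114.  71.] 5027
(array([  87, 4830,  345,   74,   95,   99,  105,  244,   84,  112,  301,
       3282,    9,    0,    0]), array([0.055, 0.058, 0.061, 0.064, 0.067, 0.07 , 0.073, 0.076, 0.079,
       0.082, 0.085, 0.088, 0.091, 0.094, 0.097, 0.1  ]))
collar (492.0419006347656, 231.3336639404297) 42.8438606262207 0.08909373455253897
depth -0.826970214263779 [491.11347549 231.19590819] 11.065278394042572
grey -0.7922190145519813 [490.81386878 231.46367189] 11.043718833220423
[0.48994573 0.23240314 0.15932033] 11.068691095456876
```

View pics/w4.png

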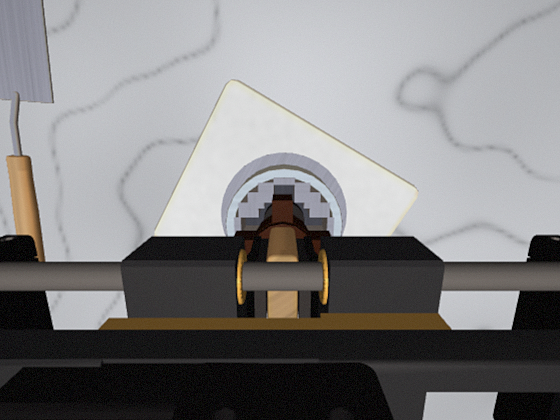

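The picture shows the tooth (283,208) pointing into the dark slot behind it, with the teeth and slots lined up. I correct y by about 1.2 mm and descend gently.

Request:
step_arm([
  [0.0003,-0.0012,0,0,0,0],
  [0,0,0,0,0,0],
  [0,0,-0.008,0,0,0],
  [0,0,-0.008,0,0,0],
  [0,0,-0.004,0,0,0],
  [0,0,-0.003,0,0,0],
  [0,0,-0.003,0,0,0],
  [0,0,0,0,0,0],
  [0,0,0,0,0,0],
])

```text
time: 10.35
position: [0.4901, 0.2312, 0.2969]
tool_rot: [0.995, 0.096, 0.0, -0.0]
ft_force: [0.3, -0.4, -0.9]
grip_width: 0.0136
grip_force: 45.0
```

Request:
step_arm([
  [0,0,-0.003,0,0,0],
  [0,0,-0.003,0,0,0],
  [0,0,-0.002,0,0,0],
  [0,0,-0.001,0,0,0],
  [0,0,0,0,0,0],
  [0,0,0,0,0,0],
], squeeze=55)

```text
time: 11.1
position: [0.49, 0.2311, 0.2881]
tool_rot: [0.995, 0.096, 0.0, -0.0]
ft_force: [-1.8, -0.5, 5.3]
grip_width: 0.0141
grip_force: 55.0
```

Request:
step_arm([
  [0,0,-0.002,0,0,0],
  [0,0,-0.002,0,0,0],
  [0,0,-0.001,0,0,0],
  [0,0,0,0,0,0],
  [0,0,0,0,0,0],
])

```text
time: 11.72
position: [0.49, 0.2312, 0.2836]
tool_rot: [0.995, 0.097, 0.0, -0.0]
ft_force: [-1.0, -0.5, 9.6]
grip_width: 0.0138
grip_force: 55.0
```

Request:
step_arm([
  [0,0,-0.001,0,0,0],
  [0,0,0,0,0,0],
  [0,0,0,0,0,0],
])

```text
time: 12.1
position: [0.49, 0.2312, 0.2828]
tool_rot: [0.995, 0.097, 0.0, -0.0]
ft_force: [-1.6, -0.0, 10.3]
grip_width: 0.0136
grip_force: 55.0
```

Request:
step_arm([
  [0,0,-0.001,0,0,0],
  [0,0,0,0,0,0],
  [0,0,0,0,0,0],
])

```text
time: 12.48
position: [0.4899, 0.2312, 0.2826]
tool_rot: [0.995, 0.097, 0.0, -0.0]
ft_force: [-3.8, -1.7, 16.0]
grip_width: 0.0136
grip_force: 55.0
```

Request:
step_arm([
  [0,0,-0.001,0,0,0],
  [0,0,0,0,0,0],
  [0,0,0,0,0,0],
])

```text
time: 12.85
position: [0.4899, 0.2312, 0.2825]
tool_rot: [0.995, 0.097, 0.001, 0.0]
ft_force: [-4.9, -1.3, 22.5]
grip_width: 0.0137
grip_force: 55.0
```

Request:
step_arm([
  [0,0,0,0,0,0],
  [0,0,0,0,0,0],
  [0,0,0,0,0,0],
  [0,0,0,0,0,0],
])

```text
time: 13.35
position: [0.4899, 0.2312, 0.2825]
tool_rot: [0.995, 0.097, 0.001, 0.0]
ft_force: [-4.6, -1.2, 21.9]
grip_width: 0.0133
grip_force: 55.0
```

```bash
python3 -c "
from rig import *
o=get_obs();print(o['position'],o['ft_force'],o['grip_force']);print(hand_in())"
```

```text
[0.4899058  0.2311532  0.28252626] [-4.63211334 -1.23722037 21.90796662] 54.98789428733289
the job is handed in; nothing more can be done
None
```

The block is meshed in the drive cup and pressed onto the plate's stop with about 22 N, still gripped at 55 N; I handed it in at 13.4 s and no verdict came back.

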